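# Find the hidden catch of the candle box by feel

### The arm

A 6-joint arm with a two-finger parallel gripper is mounted at the origin on a cart in front of the work surface, level with it; the furniture and walls round the work are solid. World frame = base frame: x ahead of the robot, y to its left, z up, the work surface at z = 0. Lengths are in m, angles in rad, forces in N, time in s.
With the tool pointing down it reaches from about 0.3 to 0.85 m from the base axis. Payload 4.2 kg.
Tool frame: the origin (TCP) lies midway between the tips of the shut fingers; the grasp point (between the pads) lies grip_point_offset behind it (grip_point_offset is the distance from the TCP to the grasp point, in m); z points along the fingers, y is the direction in which the jaws open and shut (so a half turn about z gives the same grasp; the last joint's range is limited). The gripper opens to 91 mm and grips with 3 to 60 N. Pads are 32 mm wide; open, the fingers measure 118 mm over their backs; the gripper's body (76 mm by 178 mm) begins 60 mm behind the grasp point.
Start: joints at [1.203, 0.32, 1.565, -0, 1.257, -0.02], TCP at [0.196, 0.541, 0.214] pointing down, gripper open.
Joint ranges: [-3.11, 3.11], [-0.84, 2.01], [0.21, 2.61], [-1.34, 4.49], [0.05, 2.63], [-2.56, 2.56]. Speed limits (rad/s): [2.57, 2.57, 3.14, 3.14, 3.14, 3.14].

### API

Orientations are given as a unit quaternion [x, y, z, w].
In Python, from rig import * gives the robot as it stands. The module is installed in compiled form; this text tells all that it offers.
- The arm moves only by the tool arm_command, never from a script. Its arguments are lists of equal length, an entry for each row: "travel": the shift along the tool's x, y, z in units of 40 mm (1.0 is 40 mm), a list of three; "angular": the turn, a rotation vector about the tool's x, y, z in units of 6 degrees (1.0 is 6 degrees), a list of three; "grip": the opening, from 0 (shut) to 1 (fully open). In form: {"travel": [[dx, dy, dz], ...], "angular": [[rx, ry, rz], ...], "grip": [grip, ...]}. A call has 1 to 10 rows; each row shifts and turns the commanded pose from where the row before left it, along the tool's axes as they then stand; what a row does not reach is not made up. A row lasts 1/12 s, in which the tool goes at most 41.7 mm and 7.16 degrees, less where a joint would pass 70% of its speed; a pose out of reach is approached as far as the arm can. A call is refused whole if a number of a shift passes 1 or a number of a turn 1, either way. A call with a gripper value outside its range is refused whole. The fingers move at their own pace and stop on an object; the grip force is fixed at half the most. Time passes only in rows, so rows that do not move let the fingers close. It gives the time, the measured TCP pose, the force and the opening at its end, in the units of the state.
- get_obs(): the state, without advancing time (a new reading comes with each control period).
- camera(name): name is "side" or "top"; returns the picture (384x512x3 uint8, red, green, blue); there is no depth.
- get_calibration(name): a dict with "camera_matrix" (3x3 intrinsics, pixels), "T" (4x4, takes a point from camera to world coordinates). Camera axes: x right, y up, looking along -z (the intrinsics and any distortion apply to the point x, -y, -z); pixel columns grow to the right and rows downward; lengths in m; the calibration is good to about 2 mm. A picture is of the moment at which its call begins. get_calibration takes no time and is no camera call.
- job_done(): hands the job in, once; it reports no verdict.
The state is a dict: "time_s": time; "joints": joint angles; "joint_velocities": joint speeds; "joint_efforts": joint torques, N m; "tool_pos": TCP position; "eef_rot": TCP orientation; "ft_force": force on the tool from outside, world axes, zero at the start; "moment": the same for the moment, N m; "grip_width": finger opening in m.
Only numpy, scipy, OpenCV 4.12 (cv2) and the standard library are available. Lean on these libraries where they do the work, as an engineer would, in place of code of your own. Each camera call takes 0.05 s, during which the arm holds its last target.

### The job

The child-safe candle box is locked: one of the five identical wooden tiles in the row along its front is the hidden catch, and the other four are dummies. Feel along the row with the fingertips, pressing gently on one tile after another until you find the one that gives, then press that tile all the way down so that the flap behind it swings up. Finish still holding the tile down with the flap up; do not prise up or push the flap itself, do not pick anything up and leave the jar, the tin and the timer where they stand.

Things in the scene. Friction and masses are not known exactly. Their poses are not given: they have to be found in the camera images.
- candle_box: Heavy mid-brown wooden box fixed to the worktop, 200 (x) by 340 (y) by 60 mm high, turned up to 0.2 rad. Origin: centre of its underside. Its -x side faces the robot. The top is flat at z = 60 mm: the half nearer the robot is a fixed deck with a row of five identical square light-wood tiles, the farther half is the flap.
- row_mid (a point): Centre of the top of the row's middle tile, at (-47.5, 0, 58) mm in the box's frame. Tile centres lie at -112, -56, 0, 56 and 112 mm from it along the box's y. Each tile is 46.5 mm square in a 49 mm recess, its top 2 mm below the deck; 7 mm of deck between recesses. All look alike: four are dummies on firm cork (they give 1 mm at 8 N), one (its place changes) is the catch.
- catch (a joint): How far the catch tile is pressed, m: 0 at rest (top level with the dummies), 0.010 fully in. It starts to give at about 3 N, needs about 5.5 N to go all the way in, sinks straight down wherever on it one presses, and springs back when let go. Its place in the row is not told.
- flap (a joint): Angle of the flap, rad: 0 shut (flush with the deck), 0.6 fully up. 91 by 338 by 6 mm, hinged along the box's far top edge; the edge nearer the robot (8 mm past the box's middle) rises. A linkage ties it to the catch: 0.06 rad for each mm pressed. Fully up, its free edge is 51 mm above the deck and about 70 mm behind the line of tile centres.
- jar: Loose food jar with a screw lid, 64 x 68 x 84 mm, standing past the box's left (+y) end. Origin: centre of its underside. A bystander.
- tin: Loose round food tin, 57 mm across, 72 mm high, standing past the box's right (-y) end. Origin: centre of its underside. A bystander.
- timer: Loose round wind-up kitchen timer, 63 mm across, 48 mm high, standing farther to the right. Origin: centre of its underside. A bystander.

How it is judged:
By the outcome, as a careful person would: the job done as asked, in the order asked, and still so for the second after the job is handed in, while the arm keeps its last pose, push and grip.
It also fails if it takes over 51 s, if anything falls off the work surface, if the arm or the gripper's body presses on something with over 40 N, if the wrist force passes 120 N, or if a joint passes its speed limit or range.

## Working session

There is one attempt and no reset: what is moved stays moved. The work goes in short steps, Python scripts to look and compute and a tool call to move; the robot and the scene stay as the last step left them, time stands still between calls to the robot, and variables do not carry over. Pictures are saved under pics/ and viewed, and the job is handed in when it is done.

Besides the shell and the picture viewer there is one more tool, called after "Emit:" as name(argument=value, ...) on one line, values as JSON. arm_command: Moves the arm, as the interface text tells. Its arguments: {"type":"object","properties":{"travel":{"type":"array"},"angular":{"type":"array"},"grip":{"type":"array"}},"required":["travel","angular","grip"]}

```bash
mkdir -p pics; python3 - <<'E'
from rig import *
import cv2,numpy as np
o=get_obs()
for k,v in o.items(): print(k,np.round(v,4))
for n in("top","side"):
    c=get_calibration(n); print(n,c["camera_matrix"],c["T"],[k for k in c])
    im=camera(n); cv2.imwrite(f"pics/{n}0.png",im[:,:,::-1])
E
```

```text
time_s 0.0
joints [ 1.203   0.3203  1.5657 -0.      1.2574 -0.02  ]
joint_velocities [-0.0002  0.0002 -0.0013 -0.0019 -0.0001 -0.0027]
joint_efforts [ 2.30000e-03 -4.12478e+01 -2.31973e+01  7.30000e-02  4.57000e-02
 -2.00000e-04]
tool_pos [0.1958 0.5401 0.2131]
eef_rot [ 1.730e-01  9.849e-01 -9.000e-04 -2.000e-04]
ft_force [ 0.9952  0.4509 -0.3566]
moment [ 0.0421 -0.0423 -0.0061]
grip_width 0.0911
top [[417.13099649   0.         260.04694684]
 [  0.         417.13099649 188.74792731]
 [  0.           0.           1.        ]] [[-0.01776643  0.99608559 -0.08659009  0.44287605]
 [-0.99983541 -0.01801784 -0.00212266 -0.03606996]
 [-0.00367451  0.08653813  0.99624176  1.14508835]
 [ 0.          0.          0.          1.        ]] ['camera_matrix', 'T']
side [[402.63293524   0.         252.50091352]
 [  0.         402.63293524 184.24749355]
 [  0.           0.           1.        ]] [[ 0.93062175  0.23701532 -0.27886717  0.17258702]
 [-0.36589216  0.58560906 -0.72331525 -1.00521764]
 [-0.00812965  0.77516822  0.63170257  0.93463249]
 [ 0.          0.          0.          1.        ]] ['camera_matrix', 'T']
```

View pics/top0.png

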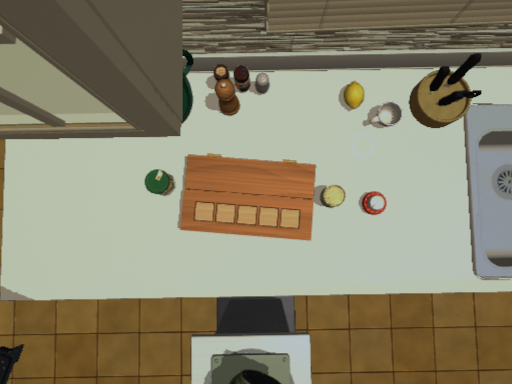

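View pics/side0.png

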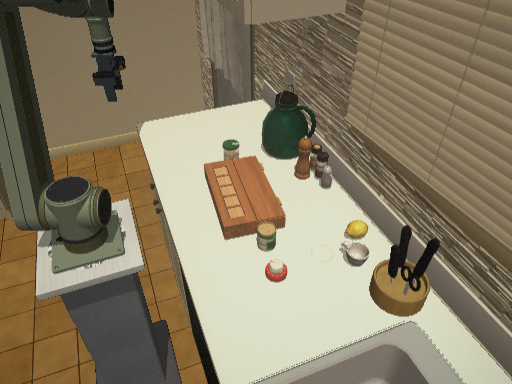

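```bash
python3 - <<'E'
import cv2
im=cv2.imread("pics/top0.png"); cv2.imwrite("pics/top0c.png",cv2.resize(im[90:290,140:370],None,fx=3,fy=3,interpolation=cv2.INTER_CUBIC)[:600,:800])
E
```

```text
(no output)
```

View pics/top0c.png

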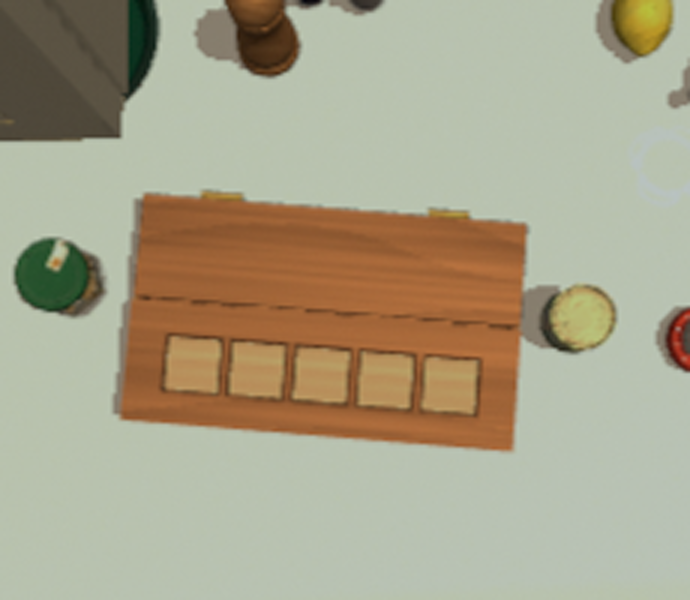

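```bash
cat > h.py <<'E'
from rig import *
import numpy as np
def ray(n,u,v,z):
    c=get_calibration(n);K=c["camera_matrix"];T=c["T"]
    d=np.array([(u-K[0,2])/K[0,0],-(v-K[1,2])/K[1,1],-1]);d=T[:3,:3]@d;o=T[:3,3]
    return o+d*(z-o[2])/d[2]
def proj(n,p):
    c=get_calibration(n);K=c["camera_matrix"];T=c["T"]
    q=T[:3,:3].T@(np.asarray(p)-T[:3,3]);return K[0,0]*q[0]/-q[2]+K[0,2],K[1,1]*q[1]/q[2]+K[1,2]
E
python3 - <<'E'
from h import *
try: print(grip_point_offset)
except Exception as e: print(e)
P=[]
for u,v in[(193,364),(257,370),(321,375),(386,380),(450,386)]:
    P.append(ray("top",(u+.5)/3-.5+140,(v+.5)/3-.5+90,.058))
P=np.array(P);print(P.round(4))
y=(112*(P[0]-P[4])+56*(P[1]-P[3]));print("len",np.linalg.norm(P[0]-P[4]))
yaw=np.arctan2(-y[0],y[1]);m=P.mean(0);print("mid",m,"yaw",yaw)
ydir=np.array([-np.sin(yaw),np.cos(yaw),0])
for k in(112,56,0,-56,-112):
    p=m+ydir*k/1e3;print(k,p.round(4),"side px",np.round(proj("side",p),1))
for n,(u,v),z in[("jar",(52,273),.084),("tin",(581,317),.072)]:
    print(n,ray("top",u/3+140,v/3+90,z))
E
python3 - <<'E'
import cv2
im=cv2.imread("pics/side0.png"); cv2.imwrite("pics/side0c.png",cv2.resize(im[130:290,180:300],None,fx=3.7,fy=3.7,interpolation=cv2.INTER_CUBIC))
E
```

```text
0.0188
[[ 0.4818  0.1133  0.058 ]
 [ 0.4756  0.0577  0.058 ]
 [ 0.4703  0.0023  0.058 ]
 [ 0.465  -0.054   0.058 ]
 [ 0.4588 -0.1094  0.058 ]]
len 0.2238156413150991
mid [0.47030304 0.00197738 0.058     ] yaw -0.10147725442643654
112 [0.4816 0.1134 0.058 ] side px [220.7 170.7]
56 [0.476  0.0577 0.058 ] side px [224. 180.]
0 [0.4703 0.002  0.058 ] side px [227.6 189.9]
-56 [ 0.4646 -0.0537  0.058 ] side px [231.4 200.4]
-112 [ 0.459  -0.1094  0.058 ] side px [235.5 211.6]
jar [0.5597626  0.22872519 0.084     ]
tin [ 0.51482145 -0.22314358  0.072     ]
```

View pics/side0c.png

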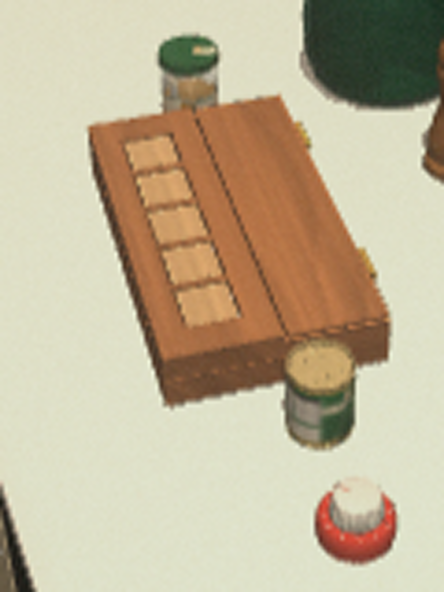

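Emit:
arm_command(travel=[[0,0,0],[0,0,0],[0,0,0],[-0.4,-0.5,0],[-0.4,-0.5,0],[-0.4,-0.5,0],[-0.4,-0.5,0],[-0.4,-0.5,0],[-0.4,-0.5,0],[-0.4,-0.5,0]], angular=[[0,0,-0.8],[0,0,-0.8],[0,0,-0.76],[0,0,0],[0,0,0],[0,0,0],[0,0,0],[0,0,0],[0,0,0],[0,0,0]], grip=[0,0,0,0,0,0,0,0,0,0])

```text
time_s: 0.93
tool_pos: [0.2936, 0.3887, 0.2136]
eef_rot: [0.05, 0.999, -0.0, -0.0]
ft_force: [0.1, 1.1, -0.5]
grip_width: 0.0278
```

Emit:
arm_command(travel=[[-0.4,-0.5,0.2],[-0.4,-0.5,0.2],[-0.4,-0.5,0.2],[-0.4,-0.5,0.2],[-0.4,-0.5,0.2],[-0.4,-0.5,0.2],[-0.4,-0.5,0.2],[-0.4,-0.5,0.2],[-0.4,-0.5,0.2],[0,0,0]], angular=[[0,0,0],[0,0,0],[0,0,0],[0,0,0],[0,0,0],[0,0,0],[0,0,0],[0,0,0],[0,0,0],[0,0,0]], grip=[0,0,0,0,0,0,0,0,0,0])

```text
time_s: 1.77
tool_pos: [0.4192, 0.1932, 0.1403]
eef_rot: [0.052, 0.999, -0.001, -0.001]
ft_force: [-0.6, -0.4, -0.6]
grip_width: 0.0003
```

```bash
cat > t.py <<'E'
from h import *
from scipy.spatial.transform import Rotation as R
import sys
k=float(sys.argv[1])
o=get_obs();M=R.from_quat(o["eef_rot"]).as_matrix()
yaw=-.1015;m=np.array([.4703,.0020,.058]);p=m+np.array([-np.sin(yaw),np.cos(yaw),0])*k/1e3
print("t",o["time_s"],"pos",np.round(o["tool_pos"],4),"F",np.round(o["ft_force"],2),"w",o["grip_width"])
print("ydir yaw",np.arctan2(-M[0,1],M[1,1]),"tilt",M[:,2].round(4))
print("units to tile top",(M.T@(p-o["tool_pos"])/.04).round(3))
E
python3 t.py 112
```

```text
t 1.7667 pos [0.4192 0.1932 0.1403] F [-0.56 -0.43 -0.65] w 0.00031441792552759114
ydir yaw -0.10398626445849368 tilt [-0.0021 -0.0026 -1.    ]
units to tile top [-1.763 -1.816  2.06 ]
```

Emit:
arm_command(travel=[[-0.4,-0.4,0.3],[-0.4,-0.4,0.3],[-0.4,-0.4,0.3],[-0.4,-0.4,0.3],[-0.16,-0.21,0.3],[0,0,0],[0,0,0],[0,0,0]], angular=[[0,0,0],[0,0,0],[0,0,0],[0,0,0],[0,0,0],[0,0,0],[0,0,0],[0,0,0]], grip=[0,0,0,0,0,0,0,0])

```text
time_s: 2.43
tool_pos: [0.481, 0.1181, 0.0824]
eef_rot: [0.05, 0.999, 0.0, 0.0]
ft_force: [0.6, 0.3, 0.2]
grip_width: 0.0003
```

```bash
python3 t.py 112; python3 - <<'E'
from h import *
import cv2
im=camera("top"); cv2.imwrite("pics/top1.png",cv2.resize(im[90:290,140:370,::-1],None,fx=3,fy=3,interpolation=cv2.INTER_CUBIC))
im=camera("side"); cv2.imwrite("pics/side1.png",cv2.resize(im[60:290,150:330,::-1],None,fx=2.6,fy=2.6,interpolation=cv2.INTER_CUBIC))
E
```

```text
t 2.4333 pos [0.481  0.1181 0.0824] F [0.65 0.25 0.17] w 0.00029557809578762003
ydir yaw -0.10036062263836311 tilt [ 0.e+00  5.e-04 -1.e+00]
units to tile top [-0.028 -0.116  0.61 ]
```

View pics/side1.png

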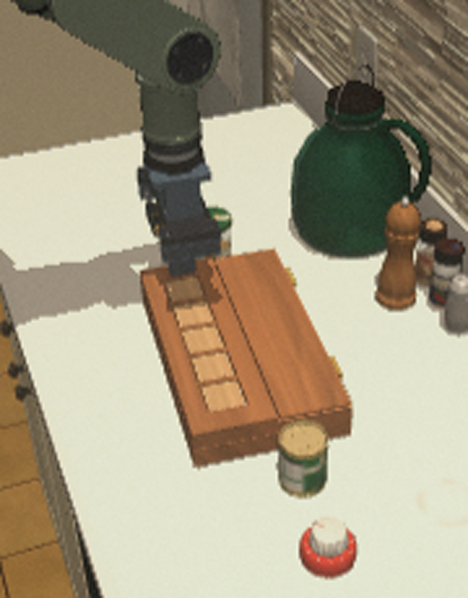

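View pics/top1.png

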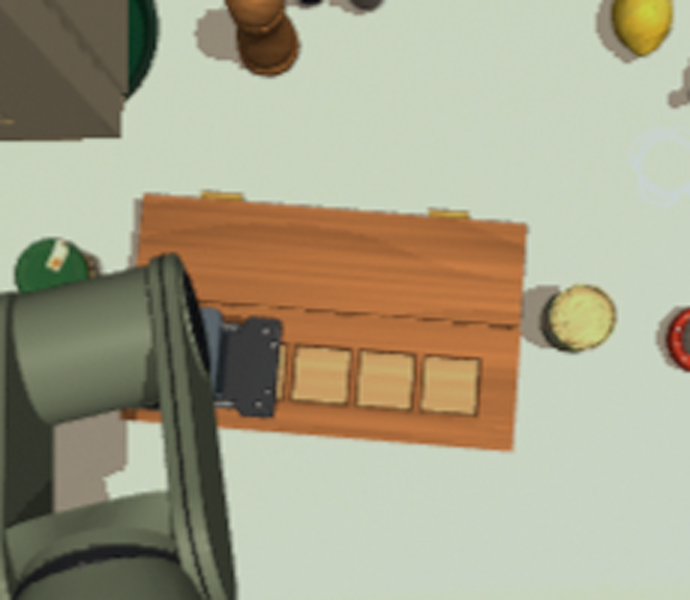

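The side view shows the shut fingers over the leftmost tile at about (183,275) in the crop. The top view shows the body lying along the row. Nothing is disturbed, so I'll descend gently.

Emit:
arm_command(travel=[[0,-0.1,0.15],[0,0,0.15],[0,0,0.15],[0,0,0.04],[0,0,0.03],[0,0,0.03],[0,0,0],[0,0,0]], angular=[[0,0,0],[0,0,0],[0,0,0],[0,0,0],[0,0,0],[0,0,0],[0,0,0],[0,0,0]], grip=[0,0,0,0,0,0,0,0])

```text
time_s: 3.2
tool_pos: [0.481, 0.1134, 0.06]
eef_rot: [0.05, 0.999, 0.0, 0.0]
ft_force: [0.7, -0.3, 0.6]
grip_width: 0.0005
```

```bash
python3 t.py 112
```

```text
t 3.2 pos [0.481  0.1134 0.06  ] F [ 0.73 -0.28  0.62] w 0.0004636436491405473
ydir yaw -0.10073754579290674 tilt [ 2.e-04  1.e-04 -1.e+00]
units to tile top [-0.015  0.002  0.05 ]
```

Small steps, reading the force after each.

Emit:
arm_command(travel=[[0,0,0.03],[0,0,0.02],[0,0,0],[0,0,0]], angular=[[0,0,0],[0,0,0],[0,0,0],[0,0,0]], grip=[0,0,0,0])

```text
time_s: 3.53
tool_pos: [0.4811, 0.1134, 0.0581]
eef_rot: [0.05, 0.999, 0.0, 0.0]
ft_force: [-0.4, 0.4, 0.8]
grip_width: 0.0006
```

Emit:
arm_command(travel=[[0,0,0.02],[0,0,0],[0,0,0]], angular=[[0,0,0],[0,0,0],[0,0,0]], grip=[0,0,0])

```text
time_s: 3.78
tool_pos: [0.4811, 0.1135, 0.0576]
eef_rot: [0.05, 0.999, 0.0, 0.0]
ft_force: [-0.1, -0.4, 5.1]
grip_width: 0.0001
```

Emit:
arm_command(travel=[[0,0,0.02],[0,0,0],[0,0,0]], angular=[[0,0,0],[0,0,0],[0,0,0]], grip=[0,0,0])

```text
time_s: 4.03
tool_pos: [0.4811, 0.1135, 0.0572]
eef_rot: [0.05, 0.999, 0.0, 0.0]
ft_force: [-1.2, -0.6, 7.5]
grip_width: 0.0003
```

Tile 1 (left end) gives 7.5 N within 1 mm, so it's a dummy. Next tile.

Emit:
arm_command(travel=[[0,0,-0.15],[0,0,-0.15],[0,-0.4,0],[0,-0.5,0],[0,-0.5,0],[0,0,0.1],[0,0,0.1],[0,0,0.06],[0,0,0],[0,0,0]], angular=[[0,0,0],[0,0,0],[0,0,0],[0,0,0],[0,0,0],[0,0,0],[0,0,0],[0,0,0],[0,0,0],[0,0,0]], grip=[0,0,0,0,0,0,0,0,0,0])

```text
time_s: 4.87
tool_pos: [0.4753, 0.0581, 0.058]
eef_rot: [0.05, 0.999, -0.0, -0.0]
ft_force: [0.1, -1.5, 3.2]
grip_width: 0.0006
```

```bash
python3 t.py 56
```

```text
t 4.8667 pos [0.4753 0.0581 0.058 ] F [ 0.11 -1.5   3.17] w 0.0005781118867722009
ydir yaw -0.09954306644666952 tilt [-3.e-04 -3.e-04 -1.e+00]
units to tile top [-0.018 -0.007 -0.001]
```

Emit:
arm_command(travel=[[0,0,0.02],[0,0,0],[0,0,0]], angular=[[0,0,0],[0,0,0],[0,0,0]], grip=[0,0,0])

```text
time_s: 5.12
tool_pos: [0.4753, 0.0581, 0.0575]
eef_rot: [0.05, 0.999, 0.0, 0.0]
ft_force: [-1.6, -0.0, 5.6]
grip_width: 0.0006
```

Emit:
arm_command(travel=[[0,0,0.02],[0,0,0],[0,0,0]], angular=[[0,0,0],[0,0,0],[0,0,0]], grip=[0,0,0])

```text
time_s: 5.37
tool_pos: [0.4753, 0.0581, 0.0571]
eef_rot: [0.05, 0.999, 0.0, 0.0]
ft_force: [-2.2, -1.1, 9.1]
grip_width: 0.0003
```

Tile 2 reaches 9 N at 1 mm, so it's also a dummy. Next is the middle tile.

Emit:
arm_command(travel=[[0,0,-0.15],[0,0,-0.15],[0,-0.4,0],[0,-0.5,0],[0,-0.5,0],[0,0,0.1],[0,0,0.1],[0,0,0.06],[0,0,0],[0,0,0]], angular=[[0,0,0],[0,0,0],[0,0,0],[0,0,0],[0,0,0],[0,0,0],[0,0,0],[0,0,0],[0,0,0],[0,0,0]], grip=[0,0,0,0,0,0,0,0,0,0])

```text
time_s: 6.2
tool_pos: [0.4696, 0.0025, 0.0579]
eef_rot: [0.05, 0.999, -0.0, -0.0]
ft_force: [-0.6, -1.4, 2.1]
grip_width: 0.0005
```

Emit:
arm_command(travel=[[0,0,0.02],[0,0,0],[0,0,0]], angular=[[0,0,0],[0,0,0],[0,0,0]], grip=[0,0,0])

```text
time_s: 6.45
tool_pos: [0.4696, 0.0025, 0.0575]
eef_rot: [0.05, 0.999, 0.0, 0.0]
ft_force: [-1.5, -1.4, 5.9]
grip_width: 0.0003
```

Emit:
arm_command(travel=[[0,0,0.02],[0,0,0],[0,0,0]], angular=[[0,0,0],[0,0,0],[0,0,0]], grip=[0,0,0])

```text
time_s: 6.7
tool_pos: [0.4697, 0.0025, 0.0571]
eef_rot: [0.05, 0.999, 0.0, 0.0]
ft_force: [-2.3, -0.6, 8.3]
grip_width: 0.0005
```

```bash
python3 t.py 0
```

```text
t 6.7 pos [0.4697 0.0025 0.0571] F [-2.33 -0.65  8.26] w 0.00048060226157375984
ydir yaw -0.10009974319819653 tilt [ 2.e-04  3.e-04 -1.e+00]
units to tile top [-0.017 -0.01  -0.023]
```

The middle tile is a dummy (8.3 N at 1 mm). On to tile 4.

Emit:
arm_command(travel=[[0,0,-0.15],[0,0,-0.15],[0,-0.4,0],[0,-0.5,0],[0,-0.5,0],[0,0,0.1],[0,0,0.1],[0,0,0.06],[0,0,0],[0,0,0]], angular=[[0,0,0],[0,0,0],[0,0,0],[0,0,0],[0,0,0],[0,0,0],[0,0,0],[0,0,0],[0,0,0],[0,0,0]], grip=[0,0,0,0,0,0,0,0,0,0])

```text
time_s: 7.53
tool_pos: [0.4639, -0.0532, 0.0579]
eef_rot: [0.05, 0.999, -0.0, -0.0]
ft_force: [-1.1, -1.7, 2.2]
grip_width: 0.0002
```

Emit:
arm_command(travel=[[0,0,0.02],[0,0,0],[0,0,0]], angular=[[0,0,0],[0,0,0],[0,0,0]], grip=[0,0,0])

```text
time_s: 7.78
tool_pos: [0.464, -0.0532, 0.0575]
eef_rot: [0.05, 0.999, 0.0, -0.0]
ft_force: [-1.8, -0.3, 5.9]
grip_width: 0.0004
```

Emit:
arm_command(travel=[[0,0,0.02],[0,0,0],[0,0,0]], angular=[[0,0,0],[0,0,0],[0,0,0]], grip=[0,0,0])

```text
time_s: 8.03
tool_pos: [0.464, -0.0532, 0.057]
eef_rot: [0.05, 0.999, 0.0, 0.0]
ft_force: [-2.2, -0.6, 8.9]
grip_width: 0.0007
```

```bash
python3 t.py -56
```

```text
t 8.0333 pos [ 0.464  -0.0532  0.057 ] F [-2.2  -0.62  8.86] w 0.0006885452299527174
ydir yaw -0.10010537717580852 tilt [ 0.e+00  3.e-04 -1.e+00]
units to tile top [-0.018 -0.01  -0.024]
```

Tile 4 is a dummy too. I'll feel the last one the same way.

Emit:
arm_command(travel=[[0,0,-0.15],[0,0,-0.15],[0,-0.4,0],[0,-0.5,0],[0,-0.5,0],[0,0,0.1],[0,0,0.1],[0,0,0.06],[0,0,0],[0,0,0]], angular=[[0,0,0],[0,0,0],[0,0,0],[0,0,0],[0,0,0],[0,0,0],[0,0,0],[0,0,0],[0,0,0],[0,0,0]], grip=[0,0,0,0,0,0,0,0,0,0])

```text
time_s: 8.87
tool_pos: [0.4582, -0.1089, 0.0579]
eef_rot: [0.05, 0.999, -0.0, -0.0]
ft_force: [-0.9, -1.4, 3.0]
grip_width: 0.0004
```

Emit:
arm_command(travel=[[0,0,0.04],[0,0,0],[0,0,0]], angular=[[0,0,0],[0,0,0],[0,0,0]], grip=[0,0,0])

```text
time_s: 9.12
tool_pos: [0.4582, -0.109, 0.0564]
eef_rot: [0.05, 0.999, 0.0, -0.0]
ft_force: [-1.3, 0.4, 3.0]
grip_width: 0.0003
```

Emit:
arm_command(travel=[[0,0,0.02],[0,0,0],[0,0,0]], angular=[[0,0,0],[0,0,0],[0,0,0]], grip=[0,0,0])

```text
time_s: 9.37
tool_pos: [0.4582, -0.109, 0.0555]
eef_rot: [0.05, 0.999, 0.0, -0.0]
ft_force: [-1.2, 2.5, 3.3]
grip_width: 0.0005
```

```bash
python3 t.py -112
```

```text
t 9.3667 pos [ 0.4582 -0.109   0.0555] F [-1.2   2.47  3.32] w 0.0005151092801992613
ydir yaw -0.10093979769004721 tilt [-3.e-04  8.e-04 -1.e+00]
units to tile top [-0.019 -0.008 -0.063]
```

The right-end tile yields: it's 2.5 mm in at about 3.3 N. Now I'll press it all the way.

Emit:
arm_command(travel=[[0,0,0.04],[0,0,0.04],[0,0,0.04],[0,0,0.04],[0,0,0.02],[0,0,0],[0,0,0]], angular=[[0,0,0],[0,0,0],[0,0,0],[0,0,0],[0,0,0],[0,0,0],[0,0,0]], grip=[0,0,0,0,0,0,0])

```text
time_s: 9.95
tool_pos: [0.4583, -0.1092, 0.0483]
eef_rot: [0.05, 0.999, 0.0, -0.0]
ft_force: [-1.4, 3.8, 5.7]
grip_width: 0.0007
```

Emit:
arm_command(travel=[[0,0,0.02],[0,0,0],[0,0,0]], angular=[[0,0,0],[0,0,0],[0,0,0]], grip=[0,0,0])

```text
time_s: 10.2
tool_pos: [0.4583, -0.1092, 0.0482]
eef_rot: [0.05, 0.999, 0.0, 0.0]
ft_force: [-3.2, 3.5, 11.4]
grip_width: 0.0001
```

Emit:
arm_command(travel=[[0,0,0],[0,0,0],[0,0,0],[0,0,0]], angular=[[0,0,0],[0,0,0],[0,0,0],[0,0,0]], grip=[0,0,0,0])

```text
time_s: 10.53
tool_pos: [0.4584, -0.1092, 0.0482]
eef_rot: [0.05, 0.999, 0.0, 0.0]
ft_force: [-3.2, 4.1, 11.2]
grip_width: 0.0006
```

```bash
python3 t.py -112; python3 - <<'E'
from h import *
import cv2
im=camera("top"); cv2.imwrite("pics/top2.png",cv2.resize(im[90:290,140:400,::-1],None,fx=3,fy=3,interpolation=cv2.INTER_CUBIC))
im=camera("side"); cv2.imwrite("pics/side2.png",cv2.resize(im[60:290,150:330,::-1],None,fx=2.6,fy=2.6,interpolation=cv2.INTER_CUBIC))
E
```

```text
t 10.5333 pos [ 0.4584 -0.1092  0.0482] F [-3.22  4.1  11.16] w 0.0006101966645536158
ydir yaw -0.10092946254204406 tilt [ 1.e-04  5.e-04 -1.e+00]
units to tile top [-0.015 -0.003 -0.246]
```

View pics/side2.png

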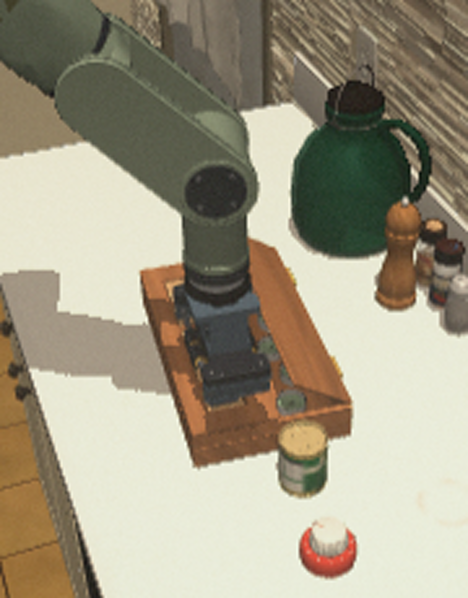

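View pics/top2.png

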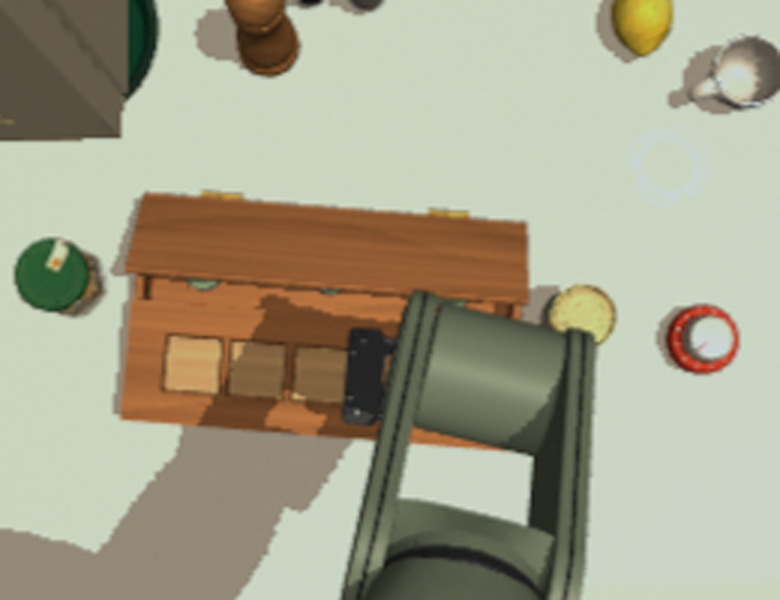

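The flap is up: its free edge is at about row 270–300 in the top crop, with the candles visible below it. The gripper is clear of it. The jar (52,273) and tin (581,317) haven't moved.

```bash
python3 - <<'E'
from h import *
o=get_obs();print(o["time_s"],np.round(o["tool_pos"],4),np.round(o["ft_force"],1))
print(job_done())
E
```

```text
10.6333 [ 0.4584 -0.1092  0.0482] [-2.9  4.2 10.6]
the job is handed in; nothing more can be done
None
```

The catch was the last tile, at the right (-y) end of the row. I pressed it all the way down, the flap swung up, and I handed the job in at 10.6 s with the arm still holding the tile.

- **Finding it:** I pressed the tiles one by one from the left with the fingers shut. The first four were firm, reaching 7.5–9 N within about 1 mm. The fifth gave 2.5 mm at about 3.3 N.
- **Last checks:** The fingertips were at z = 48.2 mm, about 10 mm in and against the stop, with a steady push of about 11 N. Both camera views showed the flap raised and the gripper clear of it. The jar and tin were where they started. The timer also looked undisturbed, though I didn't compare its position exactly.
- **Side force:** I saw a sideways force of about 3–4 N while holding the tile. I took it to be friction at the fingertips and left it alone. No checks failed or disagreed.

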